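# Put the plaster quadrant models into their case pans

## Robot

A 7-joint arm with a two-finger parallel gripper is mounted at the origin on the work surface. World frame = base frame: x ahead of the robot, y to its left, z up, the work surface at z = 0. Lengths are in m, angles in rad, forces in N, time in s.
With the tool pointing down it reaches from about 0.4 to 0.85 m from the base axis. Payload 10.4 kg.
Tool frame: the origin (TCP) lies midway between the tips of the shut fingers; the grasp point (between the pads) lies arm.grip_depth behind it (arm.grip_depth is the distance from the TCP to the grasp point, in m); z points along the fingers, y is the line along which they close (so a half turn about z gives the same grasp; the last joint's range is limited). The gripper opens to 87 mm and grips with 3 to 60 N. Pads are 19 mm wide; open, the fingers measure 117 mm over their backs; the gripper's body (75 mm by 190 mm) begins 51 mm behind the grasp point.
Start: joints at [-0.023, 0.332, -0.065, 1.46, 0.022, 1.35, -0.088], TCP at [0.625, 0, 0.223] pointing down, gripper open.
Joint ranges: [-2.6, 2.6], [-0.5, 2.12], [-1.47, 1.34], [0.16, 2.42], [-1.27, 4.41], [0.06, 2.06], [-2.6, 2.6]. Speed limits (rad/s): [2.22, 2.22, 2.79, 2.79, 3.14, 3.14, 3.14].

## Interface

Orientations are given as [roll, pitch, yaw] about the fixed x, y, z axes, in that order (R = Rz(yaw) Ry(pitch) Rx(roll)).
In Python, from station import arm gives the robot as it stands.
- The arm moves only by the tool apply_moves, never from a script. Its argument "increments" is a list that holds one entry, the list of rows, each a list of 7 numbers: the shift along the tool's x, y, z scaled (see below), then the turn, a rotation vector about the tool's x, y, z scaled (see below), then the closure, from 0 (fully open) to 1 (shut). A call has 1 to 20 rows; each row is the pose to reach, as a shift and turn from the pose commanded when the call began, along the tool's axes at that moment; what a row does not reach only later rows make up. The controller multiplies each number of a shift by 100 mm and each number of a turn by 120 degrees. A row lasts 1/12 s, in which the tool goes at most 41.7 mm and 7.16 degrees, less where a joint would pass 70% of its speed; a pose out of reach is approached as far as the arm can. A call with a number of a shift or a turn outside -1 to 1 is refused whole. A call with a gripper value outside its range is refused whole. The fingers move at their own pace and stop on an object; "grip_force" is the grip in N (left out, the last holds). Time passes only in rows, so rows that repeat a pose let the fingers close. It gives the time, the measured TCP pose, the force, the opening and the grip force at its end, in the units of the state.
- arm.get_obs(): the state, without advancing time (a new reading comes with each control period).
- arm.get_image(name): name is "scene" or "side" or "wrist"; returns (picture, depth): 480x640x3 uint8, red, green, blue; 480x640 float32, m along the optical axis (not along the pixel's ray), 0 where there is no reading.
- arm.camera_model(name): a dict with "camera_matrix" (3x3 intrinsics, pixels), "origin" and "attitude" of the camera in the world. Camera axes: x right, y down, z forward; pixel columns grow to the right and rows downward; lengths in m; the calibration is good to about 2 mm. A picture is of the moment at which its call begins: read the wrist's pose just before it. camera_model takes no time and is no camera call; for the wrist camera it gives the pose at the moment of the call.
- arm.hand_in(): hands the job in; it is judged then, once.
The state is a dict: "time_s": time; "joint_pos": joint angles; "joint_velocities": joint speeds; "joint_efforts": joint torques, N m; "tcp_pos": TCP position; "orientation": TCP orientation; "ft_force": force on the tool from outside, world axes, zero at the start; "ft_torque": the same for the moment, N m; "opening": opening from 0.0 (shut) to 1.0 (fully open); "gripper_force": force on a finger pad.
Only numpy, scipy, OpenCV 4.12 (cv2) and the standard library are available. Lean on these libraries where they do the work, as an engineer would, in place of code of your own. Each camera call takes 0.05 s, during which the arm holds its last target. There are 200 camera calls.

## Task

File the four plaster models: set each one upright, without dropping it, into the case pan of the same colour as its base, standing on the white outline in the middle of the pan and lined up with it lengthways (either end may lead). Leave the amber glass dish and the molar display model where they are.

Things in the scene. Friction and masses are not known exactly. Their poses are not given: they have to be found in the camera images.
- cast_blue: Loose plaster jaw-quadrant model, about 110 g. Base: blue plastic, 72 (x, long axis) x 36 (y) x 10 mm, its blue ends showing 11 mm beyond the cream plaster block (50 x 36 mm, top at 28 mm); a row of cream teeth along x rises to 36 mm. Long sides flat and vertical, 36 mm apart, from 0 to 28 mm height: grip there. Origin: centre of underside; z up. Starts upright on the bench, turned up to 52 deg from robot x.
- cast_yellow: Loose plaster jaw-quadrant model, about 110 g. Base: yellow plastic, 72 (x, long axis) x 36 (y) x 10 mm, its yellow ends showing 11 mm beyond the cream plaster block (50 x 36 mm, top at 28 mm); a row of cream teeth along x rises to 36 mm. Long sides flat and vertical, 36 mm apart, from 0 to 28 mm height: grip there. Origin: centre of underside; z up. Starts upright on the bench, turned up to 52 deg from robot x.
- cast_green: Loose plaster jaw-quadrant model, about 110 g. Base: green plastic, 72 (x, long axis) x 36 (y) x 10 mm, its green ends showing 11 mm beyond the cream plaster block (50 x 36 mm, top at 28 mm); a row of cream teeth along x rises to 36 mm. Long sides flat and vertical, 36 mm apart, from 0 to 28 mm height: grip there. Origin: centre of underside; z up. Starts upright on the bench, turned up to 52 deg from robot x.
- cast_black: Loose plaster jaw-quadrant model, about 110 g. Base: black plastic, 72 (x, long axis) x 36 (y) x 10 mm, its black ends showing 11 mm beyond the cream plaster block (50 x 36 mm, top at 28 mm); a row of cream teeth along x rises to 36 mm. Long sides flat and vertical, 36 mm apart, from 0 to 28 mm height: grip there. Origin: centre of underside; z up. Starts upright on the bench, turned up to 52 deg from robot x.
- pan_blue: Shallow blue case pan, fixed to the bench: 100 (x, long axis) x 84 (y) mm outside, floor 4 mm thick, rim 3 mm wide with its top 8 mm above the bench. A white rectangle 76 x 40 mm, long along x, printed in the middle of the floor, outlines where the model stands. Origin: centre of the underside, on the bench; z up. Turned up to 20 deg from robot x.
- pan_yellow: Shallow yellow case pan, fixed to the bench: 100 (x, long axis) x 84 (y) mm outside, floor 4 mm thick, rim 3 mm wide with its top 8 mm above the bench. A white rectangle 76 x 40 mm, long along x, printed in the middle of the floor, outlines where the model stands. Origin: centre of the underside, on the bench; z up. Turned up to 20 deg from robot x.
- pan_green: Shallow green case pan, fixed to the bench: 100 (x, long axis) x 84 (y) mm outside, floor 4 mm thick, rim 3 mm wide with its top 8 mm above the bench. A white rectangle 76 x 40 mm, long along x, printed in the middle of the floor, outlines where the model stands. Origin: centre of the underside, on the bench; z up. Turned up to 20 deg from robot x.
- pan_black: Shallow black case pan, fixed to the bench: 100 (x, long axis) x 84 (y) mm outside, floor 4 mm thick, rim 3 mm wide with its top 8 mm above the bench. A white rectangle 76 x 40 mm, long along x, printed in the middle of the floor, outlines where the model stands. Origin: centre of the underside, on the bench; z up. Turned up to 20 deg from robot x.
- dappen_dish: Small loose round amber glass dish, 34 mm across, 24 mm tall, about 50 g, empty. A bystander: leave it alone. Origin: centre of the underside.
- tooth_model: Loose display model of a single cream molar with pink gum on a round white foot 36 mm across, about 41 mm tall, 60 g. A bystander: leave it alone. Origin: centre of the underside.

How it is judged:
At the end, for the whole second after the job is handed in: Each of the four casts stands upright (within 0.1 rad) and at rest on the floor of the pan of its own colour, its centre within 12 mm of the pan's centre and its long axis within 0.22 rad (12 degrees) of the pan's long axis, either way round (horizontal distance between cast_blue and pan_blue below 0.012 m and z of cast_blue in the frame of pan_blue between 0.001 and 0.008 m and angle between the x axis of cast_blue and the x axis of pan_blue, either way round below 0.22 rad and angle between each of cast_blue, cast_yellow, cast_green, cast_black's own z axis and vertical below 0.1 rad and linear speed of each of cast_blue, cast_yellow, cast_green, cast_black below 0.02 m/s and horizontal distance between cast_yellow and pan_yellow below 0.012 m and z of cast_yellow in the frame of pan_yellow between 0.001 and 0.008 m and angle between the x axis of cast_yellow and the x axis of pan_yellow, either way round below 0.22 rad and horizontal distance between cast_green and pan_green below 0.012 m and z of cast_green in the frame of pan_green between 0.001 and 0.008 m and angle between the x axis of cast_green and the x axis of pan_green, either way round below 0.22 rad and horizontal distance between cast_black and pan_black below 0.012 m and z of cast_black in the frame of pan_black between 0.001 and 0.008 m and angle between the x axis of cast_black and the x axis of pan_black, either way round below 0.22 rad); the robot touches nothing.
It fails at once if a cast is dropped or thrown (over 0.6 m/s while the fingers do not touch it) ((linear speed of cast_blue above 0.6 m/s and contact force between cast_blue and the fingers below 0.05 N) or (linear speed of cast_yellow above 0.6 m/s and contact force between cast_yellow and the fingers below 0.05 N) or (linear speed of cast_green above 0.6 m/s and contact force between cast_green and the fingers below 0.05 N) or (linear speed of cast_black above 0.6 m/s and contact force between cast_black and the fingers below 0.05 N)).
It fails at once if the amber dish is moved more than 20 mm (distance of dappen_dish from where it was at the start of the episode above 0.02 m).
It fails at once if the molar model is moved more than 20 mm (distance of tooth_model from where it was at the start of the episode above 0.02 m).
It also fails if it takes over 128 s, if anything falls off the work surface, if the arm or the gripper's body presses on something with over 40 N, if the wrist force passes 120 N, or if a joint passes its speed limit or range.

## Working session

There is one attempt and no reset: what is moved stays moved. The work goes in short steps, Python scripts to look and compute and a tool call to move; the robot and the scene stay as the last step left them, time stands still between calls to the robot, and variables do not carry over. Pictures are saved under pics/ and viewed, at most 14 in all, crops included, and the job is handed in when it is done.

Besides the shell and the picture viewer there is one more tool, called after "Emit:" as name(argument=value, ...) on one line, values as JSON. apply_moves: Moves the arm, as the interface text tells. Shifts and turns lie within -1 to 1; 1 stands for 100 mm of shift or 120 degrees of turn. Its arguments: {"type":"object","properties":{"increments":{"type":"array","items":{"type":"array","items":{"type":"array","items":{"type":"number","minimum":-1,"maximum":1}}}},"grip_force":{"type":"number"}},"required":["increments"]}

```bash
mkdir -p pics; ls; python3 - <<'E'
from station import arm
import cv2,numpy as np
np.set_printoptions(precision=4,suppress=True)
for n in("scene","side"):
    im,d=arm.get_image(n); cv2.imwrite(f"pics/{n}0.png",im[:,:,::-1]); np.savez(f"{n}0.npz",im=im,d=d)
    print(n,arm.camera_model(n))
print(arm.camera_model("wrist")); print(arm.get_obs(),arm.grip_depth)
E
```

```text
pics
scene {'camera_matrix': array([[615.5846,   0.    , 322.0996],
       [  0.    , 615.5846, 223.4359],
       [  0.    ,   0.    ,   1.    ]]), 'origin': array([1.2469, 0.2526, 0.8076]), 'attitude': array([-2.3774, -0.0016,  1.8958])}
side {'camera_matrix': array([[475.2616,   0.    , 312.7817],
       [  0.    , 475.2616, 242.9981],
       [  0.    ,   0.    ,   1.    ]]), 'origin': array([ 0.4522, -0.6098,  0.5202]), 'attitude': array([-2.2333,  0.0188, -0.143 ])}
{'camera_matrix': array([[354.0966,   0.    , 313.6458],
       [  0.    , 354.0966, 242.5278],
       [  0.    ,   0.    ,   1.    ]]), 'origin': array([0.6259, 0.074 , 0.3855]), 'attitude': array([2.8654, 0.0015, 0.0005])}
{'time_s': 0.1, 'joint_pos': array([-0.0226,  0.3328, -0.0647,  1.4608,  0.0216,  1.3499, -0.0885]), 'joint_velocities': array([ 0.    , -0.0022,  0.0005, -0.0012,  0.0017,  0.001 ,  0.0001]), 'joint_efforts': array([  0.0003, -62.4538,   0.0238, -39.0718,  -0.0616,   0.0365,
         0.    ]), 'tcp_pos': array([ 0.6247, -0.    ,  0.2218]), 'orientation': array([-3.1403,  0.0001,  1.5708]), 'ft_force': array([-0.195 ,  0.4431, -0.5077]), 'ft_torque': array([ 0.007 , -0.037 , -0.0012]), 'gripper_force': 0.0, 'opening': 1.0037279722417205} 0.0187
```

View pics/scene0.png

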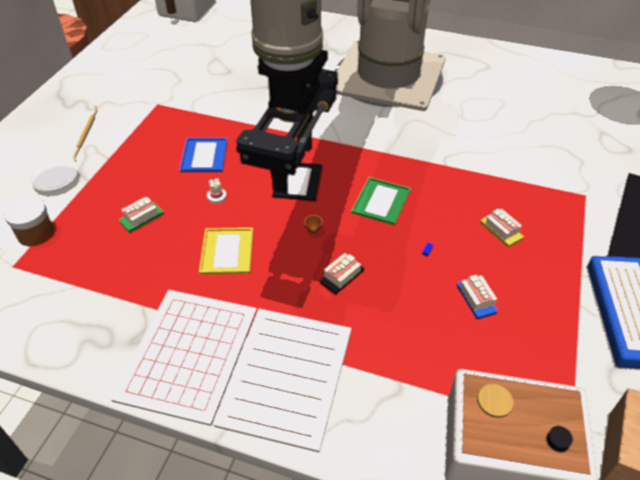

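View pics/side0.png

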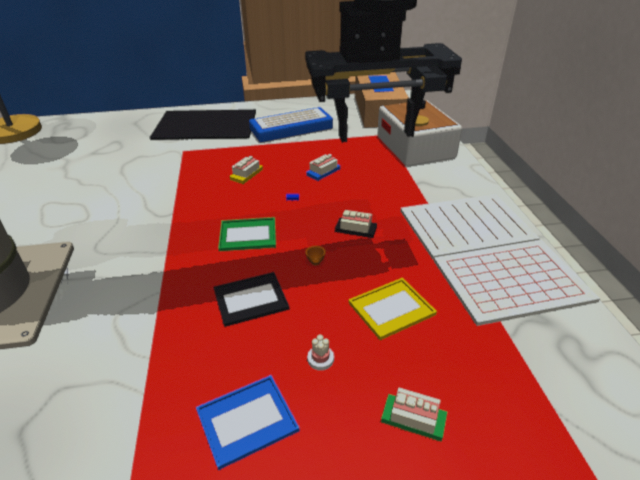

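The scene view shows the pans at blue (203,155), black (298,181), green (381,200) and yellow (227,250). The casts are green (141,213), black (342,270), blue (478,294) and yellow (502,225). The dish is at (313,224) and the molar at (216,190). The side view agrees, and all four pans are fully visible in it.

```bash
cat > h.py <<'E'
import cv2,numpy as np
from scipy.spatial.transform import Rotation as R
np.set_printoptions(precision=4,suppress=True)
def rays(cm,uv):
    K=np.array(cm["camera_matrix"]); uv=np.atleast_2d(uv).astype(float)
    d=np.c_[(uv-K[:2,2])/[K[0,0],K[1,1]],np.ones(len(uv))]
    return d@R.from_euler("xyz",cm["attitude"]).as_matrix().T
def plane(cm,uv,z):
    d=rays(cm,uv); o=np.array(cm["origin"]); return o+d*((z-o[2])/d[:,2])[:,None]
def cloud(cm,d):
    v,u=np.mgrid[:480,:640]; uv=np.c_[u.ravel(),v.ravel()]
    return (cm["origin"]+rays(cm,uv)*d.ravel()[:,None]).reshape(480,640,3)
def rect(xy):
    c,s,a=cv2.minAreaRect((np.asarray(xy)[:,:2]*1000).astype(np.float32))
    if s[0]<s[1]: s=s[::-1]; a+=90
    return np.round(c,1),np.round(s,1),round((a+90)%180-90,1)
E
python3 - <<'E'
from station import arm
from h import *
P={}
for n in("scene","side"):
    f=np.load(n+"0.npz"); im,d=f["im"],f["d"]; cm=arm.camera_model(n); W=cloud(cm,d); P[n]=W
    r,g,b=[im[:,:,i].astype(int) for i in range(3)]
    xy=W[:,:,:2]
    red=(r>1.8*g)&(r>1.8*b)&(r>60)&(g<60)
    print(n,"mat z",np.median(W[red][:,2]),W[red][:,2].std())
    white=((np.minimum(np.minimum(r,g),b)>130)&(np.abs(r-b)<40)).astype(np.uint8)
    k,l,st,ce=cv2.connectedComponentsWithStats(white)
    for i in range(1,k):
        if 150<st[i,4]<6000:
            v,u=np.where(l==i); q=plane(cm,np.c_[u,v],.004)
            c,s,a=rect(q)
            if 60<s[0]<90 and 25<s[1]<50: print(" white",ce[i].round(),c,s,a)
    up=((W[:,:,2]>.006)&(W[:,:,2]<.045)&(d>0)).astype(np.uint8)
    k,l,st,ce=cv2.connectedComponentsWithStats(up)
    for i in range(1,k):
        if st[i,4]>100:
            q=W[l==i]; c,s,a=rect(q)
            if s[0]<130: print(" obj",ce[i].round(),c,s,a,"zmax",np.percentile(q[:,2],98).round(4), st[i,4])
E
```

```text
scene mat z -0.00014665940934882604 0.05404707541134539
 white [204. 155.] [ 409.8 -281.2] [72.5 39.9] 19.1
 white [298. 181.] [422.  -74.8] [79.3 40.6] 11.5
 white [381. 200.] [423.6  93.5] [79.8 42.5] -3.2
 white [227. 251.] [ 631.4 -128.2] [73.8 39.6] 20.1
 white [ 57. 441.] [1015.7 -200.8] [67.8 27.8] 0.2
 obj [ 85. 131.] [ 419.2 -550.8] [121.7  12.1] 18.9 zmax 0.0122 147
 obj [ 52. 173.] [ 569.8 -520.4] [91.  89.7] -67.7 zmax 0.0175 742
 obj [216. 191.] [ 514.3 -201.7] [33.7 31.6] -61.0 zmax 0.0402 276
 obj [140. 213.] [ 608.7 -307.6] [72.6 43.2] -31.5 zmax 0.0367 829
 obj [504. 226.] [429.2 316.4] [74.4 40.4] 51.7 zmax 0.0362 844
 obj [ 35. 232.] [ 711.2 -454.8] [63.5 34.2] -35.7 zmax 0.0435 643
 obj [313. 223.] [534.2  -2.1] [33.  31.9] -24.7 zmax 0.0255 241
 obj [226. 241.] [ 628.  -128.9] [96.5 84.3] 20.6 zmax 0.0109 222
 obj [341. 272.] [620.8  78.6] [74.3 38.7] -24.5 zmax 0.0369 947
 obj [228. 270.] [ 674.2 -109.1] [77.2 12.1] -68.6 zmax 0.0107 104
 obj [479. 295.] [595.8 297.8] [74.  38.2] 36.7 zmax 0.0363 1040
 obj [611. 447.] [791.  500.1] [112.7  20.3] 4.5 zmax 0.0444 
[... 217 characters left out ...]
246. 419.] [ 409.4 -279.7] [75.8 39.6] 19.3
 obj [322. 166.] [595.7 297.2] [73.9 39.9] 33.9 zmax 0.0373 513
 obj [245. 168.] [427.5 316. ] [71.8 40.7] 55.4 zmax 0.0373 508
 obj [356. 223.] [620.   77.7] [72.1 40.7] -25.2 zmax 0.0372 764
 obj [246. 233.] [423.2  94.7] [99.9 89.2] -3.2 zmax 0.0105 373
 obj [315. 254.] [533.7  -2.8] [32.7 31.8] 49.9 zmax 0.026 282
 obj [250. 298.] [421.8 -73.2] [100.3  87.9] 11.2 zmax 0.0107 552
 obj [392. 307.] [ 630.6 -127.6] [101.9  87.5] 20.1 zmax 0.0104 631
 obj [320. 352.] [ 510.2 -206.5] [35.  31.1] -11.3 zmax 0.0417 622
 obj [246. 421.] [ 409.1 -279.6] [100.2  87. ] 19.2 zmax 0.0104 958
 obj [415. 412.] [ 606.9 -309. ] [72.  37.9] -28.4 zmax 0.0375 2175
```

```bash
cat > plan.py <<'E'
from h import *
def leg(p,t,turn0=None):
    """p,t: x,y,z mm, yaw deg (tool down). prints call-end rows [x y z . . turn] ; returns rounded end pose"""
    p=np.array(p,float); t=np.array(t,float); out=[]
    while np.abs(t-p).max()>.25:
        Rm=R.from_euler("xyz",[180,0,p[3]],degrees=True).as_matrix()
        s=Rm.T@(t[:3]-p[:3])/100; r=-(t[3]-p[3])/120
        n=np.ceil(max(np.abs(s).max(),abs(r),1e-9)-1e-6); s=np.round(s/n,3); r=np.round(r/n,3)
        out.append((*s,r)); p=np.r_[p[:3]+Rm@s*100,p[3]-r*120]
        if len(out)>12: break
    for o in out: print("   ",[float(v) for v in o])
    print("  ->",p); return p
E
python3 - <<'E'
from plan import *
cast=dict(black=(620.5,78,155),green=(607.5,-308.5,151),yellow=(428.2,316,52.5),blue=(595.8,297.5,35.5))
pan=dict(black=(422.2,-74.3,191.4),green=(423.5,94.3,176.7),yellow=(631,-127.7,20),blue=(409.6,-280.3,19.2))
p=(625,0,223,90)
for c in("black","green","yellow","blue"):
    print(c,"pick"); x,y,w=cast[c]; p=leg(p,(x,y,107,w)); 
    print(c,"place"); x,y,w=pan[c]; p=leg(p,(x,y,107,w))
E
```

```text
black pick
    [0.39, -0.023, 0.58, -0.271]
    [0.341, 0.191, 0.58, -0.271]
  -> [620.4732  78.0213 107.     155.04  ]
black place
    [0.385, -0.739, -0.0, -0.101]
    [0.532, -0.642, -0.0, -0.101]
    [0.654, -0.516, -0.0, -0.101]
  -> [422.2042 -74.2764 107.     191.4   ]
green pick
    [-0.451, -0.887, -0.0, 0.112]
    [-0.645, -0.758, -0.0, 0.112]
    [-0.804, -0.588, -0.0, 0.113]
  -> [ 607.4971 -308.4859  107.      150.96  ]
green place
    [0.891, 0.657, -0.0, -0.054]
    [0.811, 0.753, -0.0, -0.053]
    [0.723, 0.839, -0.0, -0.054]
    [0.623, 0.915, -0.0, -0.053]
  -> [423.5063  94.3018 107.     176.64  ]
yellow pick
    [0.028, 0.739, 0.0, 0.345]
    [0.509, 0.536, 0.0, 0.345]
    [0.736, 0.065, 0.0, 0.344]
  -> [428.1984 316.0089 107.      52.56  ]
yellow place
    [-0.458, 0.862, 0.0, 0.054]
    [-0.358, 0.908, 0.0, 0.054]
    [-0.253, 0.942, 0.0, 0.054]
    [-0.145, 0.965, 0.0, 0.055]
    [-0.034, 0.975, 0.0, 0.054]
  -> [ 630.9951 -127.7426  107.       20.04  ]
blue pick
    [0.225, -0.823, 0.0, -0.026]
    [0.27, -0.81, 0.0, -0.026]
    [0.313, -0.794, 0.0, -0.026]
    [0.356, -0.775, 0.0, -0.025]
    [0.397, -0.756, 0.0, -0.026]
  -> [595.7887 297.5264 107.      35.52  ]
blue place
    [-0.975, 0.724, 0.0, 0.027]
    [-0.932, 0.778, 0.0, 0.027]
    [-0.886, 0.83, 0.0, 0.027]
    [-0.838, 0.878, 0.0, 0.027]
    [-0.787, 0.925, 0.0, 0.028]
  -> [ 409.6547 -280.3061  107.       19.2   ]
```

Emit:
apply_moves(increments=[[[0.2,-0.01,0.25,0,0,-0.05,0.2],[0.4,-0.02,0.5,0,0,-0.1,0.3],[0.6,-0.03,0.75,0,0,-0.15,0.3],[0.78,-0.045,1.0,0,0,-0.2,0.3],[0.78,-0.045,1.0,0,0,-0.26,0.3],[0.78,-0.045,1.0,0,0,-0.32,0.3],[0.78,-0.045,1.0,0,0,-0.38,0.3],[0.78,-0.045,1.0,0,0,-0.44,0.3],[0.78,-0.045,1.0,0,0,-0.5,0.3],[0.78,-0.045,1.0,0,0,-0.542,0.3],[0.78,-0.045,1.0,0,0,-0.542,0.3],[0.78,-0.045,1.0,0,0,-0.542,0.3],[0.78,-0.045,1.0,0,0,-0.542,0.3]]], grip_force=25)

```text
time_s: 1.18
tcp_pos: [0.6204, 0.0779, 0.1224]
orientation: [-3.141, -0.0, 2.703]
ft_force: [0.3, -0.3, -0.7]
opening: 0.698
gripper_force: 0.0
```

```bash
python3 - <<'E'
from station import arm
from h import *
o=arm.get_obs(); print(o["tcp_pos"],np.degrees(o["orientation"]),o["opening"],o["joint_pos"])
im,d=arm.get_image("wrist"); cv2.imwrite("pics/w1.png",im[:,:,::-1])
cm=arm.camera_model("wrist"); W=cloud(cm,d)
up=((W[:,:,2]>.012)&(W[:,:,2]<.045)&(d>0)).astype(np.uint8)
k,l,st,ce=cv2.connectedComponentsWithStats(up)
for i in range(1,k):
    if st[i,4]>300: print(ce[i].round(),rect(W[l==i]),st[i,4])
E
```

```text
[0.6204 0.0779 0.1224] [-179.9927   -0.0145  154.8477] 0.698465781099328 [ 0.018   0.4183 -0.2766  1.5703  0.1207  1.1701  0.8486]
[591.  78.] (array([598.4, 299.4]), array([57.8, 37. ]), 36.7) 5793
[163. 185.] (array([534.8,  -2.7]), array([32.9, 32.6]), -52.0) 1194
[315. 242.] (array([624.5,  76.8]), array([62.7, 36.1]), -25.0) 3282
```

View pics/w1.png

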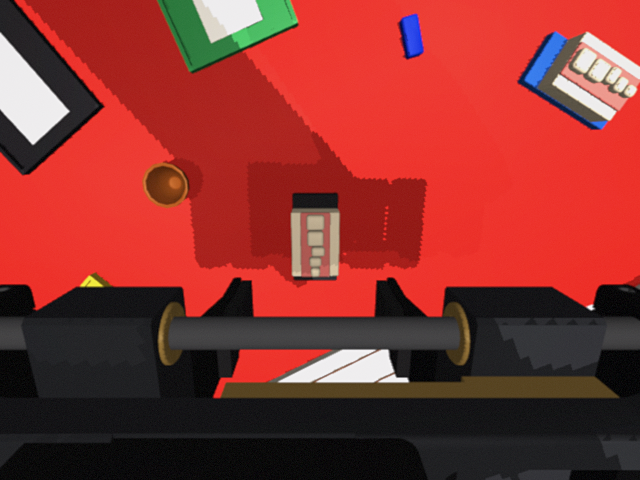

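The wrist view shows the black cast centred between the fingers at (315,242) and lined up with them. The dish is clear at (163,185). I'm descending to grasp.

Emit:
apply_moves(increments=[[[0,0,0.25,0,0,0,0.3],[0,0,0.5,0,0,0,0.3],[0,0,0.75,0,0,0,0.3],[0,0,1.0,0,0,0,0.3],[0,0,1.0,0,0,0,0.3]]])

```text
time_s: 1.65
tcp_pos: [0.6172, 0.0774, 0.0175]
orientation: [-3.137, -0.006, 2.704]
ft_force: [-1.1, -0.9, -1.3]
opening: 0.697
gripper_force: 0.0
```

Emit:
apply_moves(increments=[[[0,0,0.08,0,0,0,0.3],[0,0,0.15,0,0,0,0.3],[0,0,0.15,0,0,0,0.6],[0,0,0.15,0,0,0,0.8],[0,0,0.15,0,0,0,0.8],[0,0,0.15,0,0,0,0.8],[0,0,0.15,0,0,0,0.8],[0,0,0.15,0,0,0,0.8],[0,0,0.15,0,0,0,0.8],[0,0,0.15,0,0,0,0.8]]])

```text
time_s: 2.48
tcp_pos: [0.621, 0.0781, 0.0083]
orientation: [3.141, 0.001, 2.706]
ft_force: [-0.9, -0.5, 5.8]
opening: 0.414
gripper_force: 25.0
```

Emit:
apply_moves(increments=[[[0,0,-0.1,0,0,0,0.8],[0,0,-0.25,0,0,0,0.8],[0,0,-0.45,0,0,0,0.8],[0,0,-0.65,0,0,0,0.8],[0,0,-0.85,0,0,0,0.8],[0,0,-0.99,0,0,0,0.8],[0,0,-0.99,0,0,0,0.8],[0,0,-0.99,0,0,0,0.8]]])

```text
time_s: 3.15
tcp_pos: [0.6207, 0.078, 0.1071]
orientation: [3.141, 0.001, 2.706]
ft_force: [0.0, 0.5, -2.8]
opening: 0.41
gripper_force: 25.0
```

Emit:
apply_moves(increments=[[[0.06,-0.12,0,0,0,-0.02,0.8],[0.16,-0.3,0,0,0,-0.04,0.8],[0.26,-0.5,0,0,0,-0.07,0.8],[0.34,-0.65,0,0,0,-0.09,0.8],[0.385,-0.739,0,0,0,-0.101,0.8],[0.385,-0.739,0,0,0,-0.101,0.8],[0.385,-0.739,0,0,0,-0.101,0.8]]])

```text
time_s: 3.73
tcp_pos: [0.5538, 0.027, 0.1056]
orientation: [-3.141, -0.001, 2.916]
ft_force: [0.3, -0.3, -0.3]
opening: 0.41
gripper_force: 25.0
```

Emit:
apply_moves(increments=[[[0.09,-0.11,0,0,0,-0.02,0.8],[0.22,-0.27,0,0,0,-0.04,0.8],[0.36,-0.43,0,0,0,-0.07,0.8],[0.47,-0.57,0,0,0,-0.09,0.8],[0.532,-0.642,0,0,0,-0.101,0.8],[0.532,-0.642,0,0,0,-0.101,0.8],[0.532,-0.642,0,0,0,-0.101,0.8]]])

```text
time_s: 4.32
tcp_pos: [0.4888, -0.023, 0.1064]
orientation: [3.141, 0.0, 3.128]
ft_force: [1.0, -0.2, -1.9]
opening: 0.409
gripper_force: 25.0
```

Emit:
apply_moves(increments=[[[0.11,-0.09,0,0,0,-0.02,0.8],[0.27,-0.21,0,0,0,-0.04,0.8],[0.44,-0.35,0,0,0,-0.07,0.8],[0.58,-0.46,0,0,0,-0.09,0.8],[0.654,-0.516,0,0,0,-0.101,0.8],[0.654,-0.516,0,0,0,-0.101,0.8],[0.654,-0.516,0,0,0,-0.101,0.8],[0.654,-0.516,0,0,0,-0.101,0.8]]])

```text
time_s: 4.98
tcp_pos: [0.4235, -0.0732, 0.1067]
orientation: [3.141, 0.001, -2.943]
ft_force: [1.0, 1.3, -0.3]
opening: 0.41
gripper_force: 25.0
```

```bash
python3 - <<'E'
from station import arm
from h import *
o=arm.get_obs(); print(o["tcp_pos"],np.degrees(o["orientation"]),o["opening"],o["joint_pos"])
im,d=arm.get_image("wrist"); cv2.imwrite("pics/w2.png",im[:,:,::-1])
E
```

```text
[ 0.4235 -0.0732  0.1067] [ 179.9854    0.0502 -168.5987] 0.4099004043366505 [ 0.3461  0.0242 -0.2821  2.0781  0.0073  1.0395  1.8301]
```

View pics/w2.png

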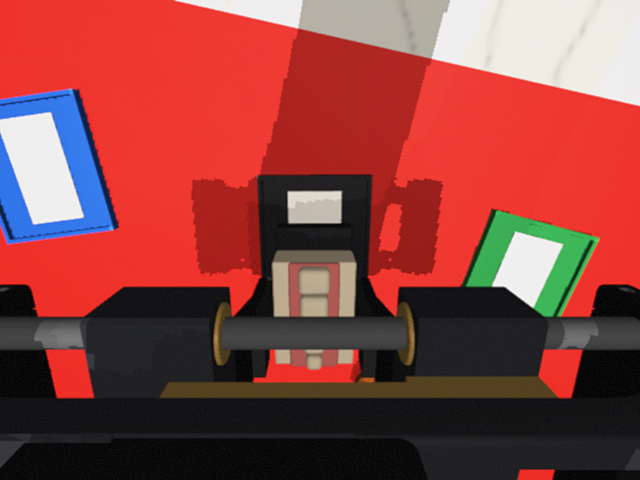

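The wrist view shows the cast upright in the gripper, centred on the black pan's white outline around (315,205) and lined up with it. I'm lowering and releasing.

Emit:
apply_moves(increments=[[[0,0,0.15,0,0,0,0.8],[0,0,0.35,0,0,0,0.8],[0,0,0.55,0,0,0,0.8],[0,0,0.75,0,0,0,0.8],[0,0,0.85,0,0,0,0.8],[0,0,0.9,0,0,0,0.8],[0,0,0.925,0,0,0,0.8],[0,0,0.94,0,0,0,0.8],[0,0,0.945,0,0,0,0.8],[0,0,0.945,0,0,0,0.8],[0,0,0.945,0,0,0,0.8]]])

```text
time_s: 5.95
tcp_pos: [0.4228, -0.0744, 0.0127]
orientation: [-3.141, 0.001, -2.943]
ft_force: [0.2, -0.1, -1.3]
opening: 0.411
gripper_force: 25.0
```

Emit:
apply_moves(increments=[[[0,0,0,0,0,0,0.57],[0,0,0,0,0,0,0.5],[0,0,0,0,0,0,0.47],[0,0,0,0,0,0,0.47],[0,0,-0.1,0,0,0,0.47],[0,0,-0.25,0,0,0,0.45],[0,0,-0.5,0,0,0,0.4],[0,0,-0.75,0,0,0,0.3],[0,0,-0.945,0,0,0,0.3],[0,0,-0.945,0,0,0,0.3],[0,0,-0.945,0,0,0,0.3]]])

```text
time_s: 6.87
tcp_pos: [0.4231, -0.0744, 0.108]
orientation: [-3.14, 0.003, -2.943]
ft_force: [-0.3, -0.6, -0.5]
opening: 0.69
gripper_force: 0.0
```

```bash
cat > chk.py <<'E'
import sys
from station import arm
from h import *
o=arm.get_obs(); print(o["tcp_pos"],np.degrees(o["orientation"]),o["opening"])
for n in sys.argv[1:]:
    im,d=arm.get_image(n); cm=arm.camera_model(n); W=cloud(cm,d)
    up=((W[:,:,2]>.0115)&(W[:,:,2]<.047)&(d>0)).astype(np.uint8)
    k,l,st,ce=cv2.connectedComponentsWithStats(up)
    for i in range(1,k):
        c,s,a=rect(W[l==i]) if st[i,4]>80 else ((0,0),(0,0),0)
        if 25<s[0]<85 and s[1]<50 and 350<c[0]<700 and abs(c[1])<400: print(n,ce[i].round(),c,s,a,"zmax",np.percentile(W[l==i][:,2],98).round(4))
    cv2.imwrite(f"pics/{n}_{int(o['time_s']*10)}.png",im[:,:,::-1])
E
python3 chk.py side scene
```

```text
[ 0.4231 -0.0744  0.108 ] [-179.9346    0.1522 -168.6024] 0.6902320446202833
side [322. 164.] [590.8 294.7] [62.7 38.4] 35.2 zmax 0.0374
side [315. 253.] [533.9  -2.7] [33.1 31.9] 47.3 zmax 0.026
side [249. 291.] [421.9 -74.5] [72.2 39.9] 12.5 zmax 0.0415
side [415. 410.] [ 605.2 -308.2] [67.  38.1] -29.9 zmax 0.0377
scene [297. 175.] [426.3 -74. ] [69.6 36.5] 11.6 zmax 0.0404
scene [140. 211.] [ 604.5 -306.8] [60.2 40.8] -29.5 zmax 0.0371
scene [503. 224.] [428.4 316.3] [54.4 40.5] 53.0 zmax 0.0366
scene [314. 222.] [533.9  -2.5] [34.6 30.2] 18.7 zmax 0.0258
scene [478. 292.] [596.5 298.6] [52.9 38.3] 36.6 zmax 0.0369
```

The black cast is in its pan to within about 2 mm and 1°. Next is green.

Emit:
apply_moves(increments=[[[-0.11,-0.22,0,0,0,0.03,0.3],[-0.25,-0.5,0,0,0,0.06,0.3],[-0.39,-0.76,0,0,0,0.09,0.3],[-0.451,-0.887,0,0,0,0.112,0.3],[-0.451,-0.887,0,0,0,0.112,0.3],[-0.451,-0.887,0,0,0,0.112,0.3]]])

```text
time_s: 7.47
tcp_pos: [0.4833, -0.1523, 0.1052]
orientation: [3.141, -0.002, 3.106]
ft_force: [-0.8, 0.8, -0.1]
opening: 0.696
gripper_force: 0.0
```

Emit:
apply_moves(increments=[[[-0.16,-0.19,0,0,0,0.03,0.3],[-0.36,-0.43,0,0,0,0.06,0.3],[-0.55,-0.65,0,0,0,0.09,0.3],[-0.645,-0.758,0,0,0,0.112,0.3],[-0.645,-0.758,0,0,0,0.112,0.3],[-0.645,-0.758,0,0,0,0.112,0.3]]])

```text
time_s: 7.97
tcp_pos: [0.5451, -0.2293, 0.1057]
orientation: [3.141, -0.002, 2.873]
ft_force: [0.4, 0.4, 0.8]
opening: 0.699
gripper_force: 0.0
```

Emit:
apply_moves(increments=[[[-0.2,-0.14,0,0,0,0.03,0.3],[-0.44,-0.32,0,0,0,0.06,0.3],[-0.68,-0.5,0,0,0,0.09,0.3],[-0.804,-0.588,0,0,0,0.113,0.3],[-0.804,-0.588,0,0,0,0.113,0.3],[-0.804,-0.588,0,0,0,0.113,0.3],[-0.804,-0.588,0,0,0,0.113,0.3]]])

```text
time_s: 8.55
tcp_pos: [0.6071, -0.3063, 0.1063]
orientation: [3.141, -0.001, 2.638]
ft_force: [0.1, 0.5, -0.0]
opening: 0.703
gripper_force: 0.0
```

```bash
python3 chk.py wrist
```

```text
[ 0.6071 -0.3063  0.1063] [179.9423  -0.0746 151.1532] 0.7026001055567228
wrist [311. 246.] [ 608.1 -309.3] [71.4 36. ] -29.3 zmax 0.0384
```

Emit:
apply_moves(increments=[[[0,0,0.25,0,0,0,0.3],[0,0,0.5,0,0,0,0.3],[0,0,0.75,0,0,0,0.3],[0,0,0.9,0,0,0,0.3],[0,0,0.99,0,0,0,0.3],[0,0,0.99,0,0,0,0.3],[0,0,0.99,0,0,0,0.3],[0,0,0.99,0,0,0,0.6],[0,0,0.99,0,0,0,0.8],[0,0,0.99,0,0,0,0.8],[0,0,0.99,0,0,0,0.8],[0,0,0.99,0,0,0,0.8],[0,0,0.99,0,0,0,0.8],[0,0,0.99,0,0,0,0.8]]])

```text
time_s: 9.77
tcp_pos: [0.6078, -0.3086, 0.008]
orientation: [3.142, 0.001, 2.635]
ft_force: [-2.1, 0.6, 3.8]
opening: 0.41
gripper_force: 25.0
```

Emit:
apply_moves(increments=[[[0,0,-0.1,0,0,0,0.8],[0,0,-0.25,0,0,0,0.8],[0,0,-0.45,0,0,0,0.8],[0,0,-0.65,0,0,0,0.8],[0,0,-0.85,0,0,0,0.8],[0,0,-0.99,0,0,0,0.8],[0,0,-0.99,0,0,0,0.8],[0,0,-0.99,0,0,0,0.8]]])

```text
time_s: 10.43
tcp_pos: [0.6078, -0.3086, 0.107]
orientation: [3.141, 0.001, 2.635]
ft_force: [0.7, -0.4, -1.1]
opening: 0.415
gripper_force: 25.0
```

Emit:
apply_moves(increments=[[[0.14,0.1,0,0,0,-0.01,0.8],[0.34,0.25,0,0,0,-0.02,0.8],[0.55,0.41,0,0,0,-0.03,0.8],[0.77,0.57,0,0,0,-0.05,0.8],[0.891,0.657,0,0,0,-0.054,0.8],[0.891,0.657,0,0,0,-0.054,0.8],[0.891,0.657,0,0,0,-0.054,0.8]]])

```text
time_s: 11.02
tcp_pos: [0.5609, -0.2071, 0.1054]
orientation: [-3.141, -0.002, 2.749]
ft_force: [-0.9, -0.4, -0.3]
opening: 0.415
gripper_force: 25.0
```

Emit:
apply_moves(increments=[[[0.13,0.12,0,0,0,-0.01,0.8],[0.31,0.29,0,0,0,-0.02,0.8],[0.5,0.47,0,0,0,-0.03,0.8],[0.7,0.65,0,0,0,-0.05,0.8],[0.811,0.753,0,0,0,-0.053,0.8],[0.811,0.753,0,0,0,-0.053,0.8],[0.811,0.753,0,0,0,-0.053,0.8]]])

```text
time_s: 11.6
tcp_pos: [0.5157, -0.1078, 0.1064]
orientation: [-3.141, 0.0, 2.858]
ft_force: [0.4, -0.9, -0.9]
opening: 0.409
gripper_force: 25.0
```

Emit:
apply_moves(increments=[[[0.11,0.13,0,0,0,-0.01,0.8],[0.28,0.32,0,0,0,-0.02,0.8],[0.45,0.52,0,0,0,-0.03,0.8],[0.62,0.72,0,0,0,-0.05,0.8],[0.723,0.839,0,0,0,-0.054,0.8],[0.723,0.839,0,0,0,-0.054,0.8],[0.723,0.839,0,0,0,-0.054,0.8]]])

```text
time_s: 12.18
tcp_pos: [0.4699, -0.0068, 0.1067]
orientation: [-3.141, 0.001, 2.971]
ft_force: [0.0, -0.7, -1.5]
opening: 0.409
gripper_force: 25.0
```

Emit:
apply_moves(increments=[[[0.1,0.14,0,0,0,-0.01,0.8],[0.24,0.35,0,0,0,-0.02,0.8],[0.39,0.57,0,0,0,-0.03,0.8],[0.54,0.79,0,0,0,-0.05,0.8],[0.623,0.915,0,0,0,-0.053,0.8],[0.623,0.915,0,0,0,-0.053,0.8],[0.623,0.915,0,0,0,-0.053,0.8],[0.623,0.915,0,0,0,-0.053,0.8]]])

```text
time_s: 12.85
tcp_pos: [0.4242, 0.0931, 0.1066]
orientation: [-3.141, 0.0, 3.081]
ft_force: [0.5, 0.7, -1.1]
opening: 0.417
gripper_force: 25.0
```

Emit:
apply_moves(increments=[[[0,0,0.15,0,0,0,0.8],[0,0,0.35,0,0,0,0.8],[0,0,0.55,0,0,0,0.8],[0,0,0.75,0,0,0,0.8],[0,0,0.85,0,0,0,0.8],[0,0,0.9,0,0,0,0.8],[0,0,0.925,0,0,0,0.8],[0,0,0.94,0,0,0,0.8],[0,0,0.945,0,0,0,0.8],[0,0,0.945,0,0,0,0.8],[0,0,0.945,0,0,0,0.8]]])

```text
time_s: 13.77
tcp_pos: [0.4241, 0.0944, 0.0127]
orientation: [3.141, 0.001, 3.083]
ft_force: [-0.4, 0.1, -0.9]
opening: 0.412
gripper_force: 25.0
```

Emit:
apply_moves(increments=[[[0,0,0,0,0,0,0.57],[0,0,0,0,0,0,0.5],[0,0,0,0,0,0,0.47],[0,0,0,0,0,0,0.47],[0,0,-0.1,0,0,0,0.47],[0,0,-0.25,0,0,0,0.45],[0,0,-0.5,0,0,0,0.4],[0,0,-0.75,0,0,0,0.3],[0,0,-0.945,0,0,0,0.3],[0,0,-0.945,0,0,0,0.3],[0,0,-0.945,0,0,0,0.3]]])

```text
time_s: 14.68
tcp_pos: [0.4244, 0.0945, 0.108]
orientation: [3.141, 0.003, 3.083]
ft_force: [0.4, -0.2, 0.5]
opening: 0.692
gripper_force: 0.0
```

Emit:
apply_moves(increments=[[[0.007,0.18,0,0,0,0.06,0.3],[0.015,0.4,0,0,0,0.12,0.3],[0.023,0.6,0,0,0,0.18,0.3],[0.028,0.739,0,0,0,0.24,0.3],[0.028,0.739,0,0,0,0.3,0.3],[0.028,0.739,0,0,0,0.345,0.3],[0.028,0.739,0,0,0,0.345,0.3],[0.028,0.739,0,0,0,0.345,0.3]]])

```text
time_s: 15.35
tcp_pos: [0.4245, 0.168, 0.1058]
orientation: [-3.14, -0.001, 2.364]
ft_force: [-0.1, -0.1, -0.5]
opening: 0.699
gripper_force: 0.0
```

Emit:
apply_moves(increments=[[[0.1,0.1,0,0,0,0.06,0.3],[0.25,0.26,0,0,0,0.12,0.3],[0.4,0.42,0,0,0,0.18,0.3],[0.509,0.536,0,0,0,0.24,0.3],[0.509,0.536,0,0,0,0.3,0.3],[0.509,0.536,0,0,0,0.345,0.3],[0.509,0.536,0,0,0,0.345,0.3],[0.509,0.536,0,0,0,0.345,0.3]]])

```text
time_s: 16.02
tcp_pos: [0.4265, 0.2418, 0.1062]
orientation: [-3.141, 0.0, 1.643]
ft_force: [0.1, -0.6, 0.1]
opening: 0.705
gripper_force: 0.0
```

Emit:
apply_moves(increments=[[[0.15,0.01,0,0,0,0.06,0.3],[0.38,0.03,0,0,0,0.12,0.3],[0.6,0.05,0,0,0,0.18,0.3],[0.736,0.065,0,0,0,0.24,0.3],[0.736,0.065,0,0,0,0.3,0.3],[0.736,0.065,0,0,0,0.344,0.3],[0.736,0.065,0,0,0,0.344,0.3],[0.736,0.065,0,0,0,0.344,0.3],[0.736,0.065,0,0,0,0.344,0.3]]])

```text
time_s: 16.77
tcp_pos: [0.4283, 0.3156, 0.1065]
orientation: [3.141, 0.0, 0.922]
ft_force: [0.1, 1.3, 0.6]
opening: 0.697
gripper_force: 0.0
```

```bash
python3 chk.py wrist side scene
```

```text
[0.4283 0.3156 0.1065] [179.9912   0.0035  52.8435] 0.6968344471144733
wrist [529. 120.] [596.2 298.5] [71.5 37.3] 37.0 zmax 0.0382
wrist [312. 242.] [429.6 317.4] [71.4 35.8] 51.3 zmax 0.0383
side [322. 164.] [592.9 296.6] [64.7 38.7] 35.6 zmax 0.0375
side [245. 166.] [427.7 315.3] [64.8 38.5] 53.2 zmax 0.0374
side [246. 226.] [423.3  93.4] [72.7 39.9] -3.8 zmax 0.0411
side [315. 253.] [533.   -3.1] [32.8 32.5] 39.9 zmax 0.0259
side [249. 291.] [421.7 -74.2] [71.9 39.9] 12.1 zmax 0.0413
scene [297. 175.] [425.9 -73.9] [71.5 36.5] 11.9 zmax 0.0404
scene [381. 195.] [426.5  94. ] [72.6 36.5] -4.1 zmax 0.0406
scene [503. 224.] [429.2 317.7] [51.6 40.3] 49.1 zmax 0.0363
scene [313. 222.] [534.5  -2.2] [35.9 30.2] 18.9 zmax 0.0254
scene [478. 292.] [596.9 298.8] [55.9 39.1] 37.8 zmax 0.0365
```

Green is placed, and the gripper is centred on the yellow cast. I'm grasping it and carrying it over.

Emit:
apply_moves(increments=[[[0,0,0.25,0,0,0,0.3],[0,0,0.5,0,0,0,0.3],[0,0,0.75,0,0,0,0.3],[0,0,0.9,0,0,0,0.3],[0,0,0.99,0,0,0,0.3],[0,0,0.99,0,0,0,0.3],[0,0,0.99,0,0,0,0.3],[0,0,0.99,0,0,0,0.6],[0,0,0.99,0,0,0,0.8],[0,0,0.99,0,0,0,0.8],[0,0,0.99,0,0,0,0.8],[0,0,0.99,0,0,0,0.8],[0,0,0.99,0,0,0,0.8],[0,0,0.99,0,0,0,0.8]]])

```text
time_s: 18.08
tcp_pos: [0.4284, 0.3162, 0.008]
orientation: [3.141, -0.001, 0.917]
ft_force: [-1.9, -1.1, 5.9]
opening: 0.415
gripper_force: 24.9
```

Emit:
apply_moves(increments=[[[0,0,-0.1,0,0,0,0.8],[0,0,-0.25,0,0,0,0.8],[0,0,-0.45,0,0,0,0.8],[0,0,-0.65,0,0,0,0.8],[0,0,-0.85,0,0,0,0.8],[0,0,-0.99,0,0,0,0.8],[0,0,-0.99,0,0,0,0.8],[0,0,-0.99,0,0,0,0.8]]])

```text
time_s: 18.75
tcp_pos: [0.4285, 0.3161, 0.107]
orientation: [3.141, -0.001, 0.917]
ft_force: [0.3, -0.4, -1.6]
opening: 0.41
gripper_force: 24.9
```

Emit:
apply_moves(increments=[[[-0.08,0.14,0,0,0,0.01,0.8],[-0.18,0.34,0,0,0,0.02,0.8],[-0.29,0.54,0,0,0,0.03,0.8],[-0.4,0.75,0,0,0,0.05,0.8],[-0.458,0.862,0,0,0,0.054,0.8],[-0.458,0.862,0,0,0,0.054,0.8],[-0.458,0.862,0,0,0,0.054,0.8]]])

```text
time_s: 19.33
tcp_pos: [0.4685, 0.2267, 0.1058]
orientation: [-3.141, 0.001, 0.804]
ft_force: [-0.6, 0.5, -1.6]
opening: 0.412
gripper_force: 24.9
```

Emit:
apply_moves(increments=[[[-0.06,0.14,0,0,0,0.01,0.8],[-0.14,0.36,0,0,0,0.02,0.8],[-0.22,0.57,0,0,0,0.03,0.8],[-0.31,0.79,0,0,0,0.05,0.8],[-0.358,0.908,0,0,0,0.054,0.8],[-0.358,0.908,0,0,0,0.054,0.8],[-0.358,0.908,0,0,0,0.054,0.8]]])

```text
time_s: 19.92
tcp_pos: [0.5091, 0.1391, 0.1063]
orientation: [-3.141, 0.0, 0.692]
ft_force: [-0.5, -0.1, -1.5]
opening: 0.406
gripper_force: 24.9
```

Emit:
apply_moves(increments=[[[-0.04,0.14,0,0,0,0.01,0.8],[-0.1,0.37,0,0,0,0.02,0.8],[-0.16,0.59,0,0,0,0.03,0.8],[-0.22,0.82,0,0,0,0.05,0.8],[-0.253,0.942,0,0,0,0.054,0.8],[-0.253,0.942,0,0,0,0.054,0.8],[-0.253,0.942,0,0,0,0.054,0.8]]])

```text
time_s: 20.5
tcp_pos: [0.55, 0.05, 0.1064]
orientation: [-3.141, 0.0, 0.578]
ft_force: [-0.5, 0.6, -2.2]
opening: 0.41
gripper_force: 24.9
```

Emit:
apply_moves(increments=[[[-0.02,0.15,0,0,0,0.01,0.8],[-0.06,0.38,0,0,0,0.02,0.8],[-0.09,0.6,0,0,0,0.03,0.8],[-0.13,0.84,0,0,0,0.05,0.8],[-0.145,0.965,0,0,0,0.055,0.8],[-0.145,0.965,0,0,0,0.055,0.8],[-0.145,0.965,0,0,0,0.055,0.8]]])

```text
time_s: 21.08
tcp_pos: [0.5907, -0.0402, 0.1063]
orientation: [-3.141, 0.0, 0.461]
ft_force: [0.0, 0.5, -0.7]
opening: 0.413
gripper_force: 24.9
```

Emit:
apply_moves(increments=[[[-0.01,0.15,0,0,0,0.01,0.8],[-0.015,0.38,0,0,0,0.02,0.8],[-0.02,0.61,0,0,0,0.03,0.8],[-0.03,0.85,0,0,0,0.05,0.8],[-0.034,0.975,0,0,0,0.054,0.8],[-0.034,0.975,0,0,0,0.054,0.8],[-0.034,0.975,0,0,0,0.054,0.8],[-0.034,0.975,0,0,0,0.054,0.8]]])

```text
time_s: 21.75
tcp_pos: [0.6309, -0.1258, 0.1064]
orientation: [-3.14, -0.0, 0.352]
ft_force: [0.1, 0.9, -0.5]
opening: 0.412
gripper_force: 24.9
```

Emit:
apply_moves(increments=[[[0,0,0.15,0,0,0,0.8],[0,0,0.35,0,0,0,0.8],[0,0,0.55,0,0,0,0.8],[0,0,0.75,0,0,0,0.8],[0,0,0.85,0,0,0,0.8],[0,0,0.9,0,0,0,0.8],[0,0,0.925,0,0,0,0.8],[0,0,0.94,0,0,0,0.8],[0,0,0.945,0,0,0,0.8],[0,0,0.945,0,0,0,0.8],[0,0,0.945,0,0,0,0.8]]])

```text
time_s: 22.67
tcp_pos: [0.6316, -0.1278, 0.0129]
orientation: [3.141, -0.001, 0.35]
ft_force: [-0.1, 0.5, -1.3]
opening: 0.412
gripper_force: 24.9
```

Emit:
apply_moves(increments=[[[0,0,0,0,0,0,0.57],[0,0,0,0,0,0,0.5],[0,0,0,0,0,0,0.47],[0,0,0,0,0,0,0.47],[0,0,-0.1,0,0,0,0.47],[0,0,-0.25,0,0,0,0.45],[0,0,-0.5,0,0,0,0.4],[0,0,-0.75,0,0,0,0.3],[0,0,-0.945,0,0,0,0.3],[0,0,-0.945,0,0,0,0.3],[0,0,-0.945,0,0,0,0.3]]])

```text
time_s: 23.58
tcp_pos: [0.632, -0.1279, 0.1086]
orientation: [3.14, -0.003, 0.35]
ft_force: [-0.0, -0.7, -1.4]
opening: 0.693
gripper_force: 0.0
```

Emit:
apply_moves(increments=[[[0.06,-0.22,0,0,0,-0.01,0.3],[0.13,-0.5,0,0,0,-0.02,0.3],[0.225,-0.823,0,0,0,-0.026,0.3],[0.225,-0.823,0,0,0,-0.026,0.3],[0.225,-0.823,0,0,0,-0.026,0.3]]])

```text
time_s: 24.0
tcp_pos: [0.6234, -0.0397, 0.1057]
orientation: [-3.14, 0.001, 0.409]
ft_force: [0.1, -1.1, -0.5]
opening: 0.695
gripper_force: 0.0
```

Emit:
apply_moves(increments=[[[0.07,-0.22,0,0,0,-0.01,0.3],[0.17,-0.5,0,0,0,-0.02,0.3],[0.27,-0.81,0,0,0,-0.026,0.3],[0.27,-0.81,0,0,0,-0.026,0.3],[0.27,-0.81,0,0,0,-0.026,0.3]]])

```text
time_s: 24.42
tcp_pos: [0.6164, 0.0439, 0.1059]
orientation: [-3.141, 0.001, 0.461]
ft_force: [-0.5, -1.3, -1.2]
opening: 0.698
gripper_force: 0.0
```

Emit:
apply_moves(increments=[[[0.09,-0.22,0,0,0,-0.01,0.3],[0.2,-0.5,0,0,0,-0.02,0.3],[0.313,-0.794,0,0,0,-0.026,0.3],[0.313,-0.794,0,0,0,-0.026,0.3],[0.313,-0.794,0,0,0,-0.026,0.3]]])

```text
time_s: 24.83
tcp_pos: [0.6096, 0.1278, 0.1061]
orientation: [-3.141, 0.001, 0.515]
ft_force: [-0.4, -1.1, 0.2]
opening: 0.701
gripper_force: 0.0
```

Emit:
apply_moves(increments=[[[0.1,-0.22,0,0,0,-0.01,0.3],[0.23,-0.5,0,0,0,-0.02,0.3],[0.356,-0.775,0,0,0,-0.025,0.3],[0.356,-0.775,0,0,0,-0.025,0.3],[0.356,-0.775,0,0,0,-0.025,0.3]]])

```text
time_s: 25.25
tcp_pos: [0.6029, 0.212, 0.1061]
orientation: [3.141, 0.001, 0.566]
ft_force: [-0.0, -0.3, 0.5]
opening: 0.702
gripper_force: 0.0
```

Emit:
apply_moves(increments=[[[0.11,-0.22,0,0,0,-0.01,0.3],[0.26,-0.5,0,0,0,-0.02,0.3],[0.397,-0.756,0,0,0,-0.026,0.3],[0.397,-0.756,0,0,0,-0.026,0.3],[0.397,-0.756,0,0,0,-0.026,0.3],[0.397,-0.756,0,0,0,-0.026,0.3]]])

```text
time_s: 25.75
tcp_pos: [0.5971, 0.2943, 0.1062]
orientation: [3.14, 0.001, 0.617]
ft_force: [-0.1, -0.3, -0.6]
opening: 0.699
gripper_force: 0.0
```

```bash
python3 chk.py wrist side scene
```

```text
[0.5971 0.2943 0.1062] [179.8978   0.0602  35.325 ] 0.698603830736505
wrist [307. 243.] [596.9 298.5] [71.8 36.1] 36.5 zmax 0.0383
side [323. 164.] [591.8 295.2] [62.8 39.3] 34.6 zmax 0.0377
side [247. 226.] [423.6  93.8] [71.9 40.3] -2.6 zmax 0.0415
side [315. 253.] [533.9  -2.1] [33.7 32.1] 66.8 zmax 0.0261
side [249. 291.] [421.8 -74.3] [71.7 39.7] 10.8 zmax 0.0414
side [392. 300.] [ 631.8 -128. ] [72.  38.4] 19.0 zmax 0.0415
scene [297. 175.] [427.8 -73.6] [65.2 36.3] 11.5 zmax 0.0407
scene [382. 195.] [424.7  94. ] [72.7 36.6] -3.8 zmax 0.0401
scene [313. 222.] [533.8  -2. ] [33.4 31.4] -19.5 zmax 0.0254
scene [225. 246.] [ 633.6 -127.3] [73.2 36.5] 18.9 zmax 0.0407
scene [478. 292.] [593.6 296.3] [59.  38.6] 35.6 zmax 0.0367
```

Yellow is placed. Blue is last.

Emit:
apply_moves(increments=[[[0,0,0.25,0,0,0,0.3],[0,0,0.5,0,0,0,0.3],[0,0,0.75,0,0,0,0.3],[0,0,0.9,0,0,0,0.3],[0,0,0.99,0,0,0,0.3],[0,0,0.99,0,0,0,0.3],[0,0,0.99,0,0,0,0.3],[0,0,0.99,0,0,0,0.6],[0,0,0.99,0,0,0,0.8],[0,0,0.99,0,0,0,0.8],[0,0,0.99,0,0,0,0.8],[0,0,0.99,0,0,0,0.8],[0,0,0.99,0,0,0,0.8],[0,0,0.99,0,0,0,0.8]]])

```text
time_s: 27.07
tcp_pos: [0.596, 0.2978, 0.0081]
orientation: [3.142, -0.001, 0.62]
ft_force: [-1.0, -0.4, 4.2]
opening: 0.413
gripper_force: 25.0
```

Emit:
apply_moves(increments=[[[0,0,-0.1,0,0,0,0.8],[0,0,-0.25,0,0,0,0.8],[0,0,-0.45,0,0,0,0.8],[0,0,-0.65,0,0,0,0.8],[0,0,-0.85,0,0,0,0.8],[0,0,-0.99,0,0,0,0.8],[0,0,-0.99,0,0,0,0.8],[0,0,-0.99,0,0,0,0.8]]])

```text
time_s: 27.73
tcp_pos: [0.596, 0.2976, 0.1069]
orientation: [3.141, -0.001, 0.62]
ft_force: [-0.0, -0.3, -0.7]
opening: 0.409
gripper_force: 25.0
```

Emit:
apply_moves(increments=[[[-0.12,0.09,0,0,0,0.01,0.8],[-0.3,0.22,0,0,0,0.01,0.8],[-0.5,0.37,0,0,0,0.02,0.8],[-0.7,0.52,0,0,0,0.02,0.8],[-0.87,0.65,0,0,0,0.027,0.8],[-0.975,0.724,0,0,0,0.027,0.8],[-0.975,0.724,0,0,0,0.027,0.8],[-0.975,0.724,0,0,0,0.027,0.8]]])

```text
time_s: 28.4
tcp_pos: [0.5582, 0.1818, 0.1059]
orientation: [-3.141, 0.001, 0.563]
ft_force: [-0.4, 0.5, -1.6]
opening: 0.412
gripper_force: 25.0
```

Emit:
apply_moves(increments=[[[-0.12,0.1,0,0,0,0.01,0.8],[-0.29,0.24,0,0,0,0.01,0.8],[-0.48,0.4,0,0,0,0.02,0.8],[-0.67,0.56,0,0,0,0.02,0.8],[-0.83,0.69,0,0,0,0.027,0.8],[-0.932,0.778,0,0,0,0.027,0.8],[-0.932,0.778,0,0,0,0.027,0.8],[-0.932,0.778,0,0,0,0.027,0.8]]])

```text
time_s: 29.07
tcp_pos: [0.5214, 0.0669, 0.1064]
orientation: [-3.141, -0.0, 0.507]
ft_force: [0.8, 0.8, -0.4]
opening: 0.415
gripper_force: 25.0
```

Emit:
apply_moves(increments=[[[-0.11,0.1,0,0,0,0.01,0.8],[-0.27,0.25,0,0,0,0.01,0.8],[-0.45,0.42,0,0,0,0.02,0.8],[-0.63,0.59,0,0,0,0.02,0.8],[-0.79,0.74,0,0,0,0.027,0.8],[-0.886,0.83,0,0,0,0.027,0.8],[-0.886,0.83,0,0,0,0.027,0.8],[-0.886,0.83,0,0,0,0.027,0.8]]])

```text
time_s: 29.73
tcp_pos: [0.4844, -0.0487, 0.1066]
orientation: [-3.141, -0.0, 0.45]
ft_force: [0.5, 1.3, -1.7]
opening: 0.411
gripper_force: 25.0
```

Emit:
apply_moves(increments=[[[-0.1,0.1,0,0,0,0.01,0.8],[-0.25,0.26,0,0,0,0.01,0.8],[-0.42,0.44,0,0,0,0.02,0.8],[-0.6,0.63,0,0,0,0.02,0.8],[-0.75,0.79,0,0,0,0.027,0.8],[-0.838,0.878,0,0,0,0.027,0.8],[-0.838,0.878,0,0,0,0.027,0.8],[-0.838,0.878,0,0,0,0.027,0.8]]])

```text
time_s: 30.4
tcp_pos: [0.4472, -0.1642, 0.1065]
orientation: [-3.141, -0.0, 0.394]
ft_force: [-0.0, 0.7, -0.5]
opening: 0.413
gripper_force: 25.0
```

Emit:
apply_moves(increments=[[[-0.1,0.11,0,0,0,0.01,0.8],[-0.24,0.28,0,0,0,0.01,0.8],[-0.4,0.47,0,0,0,0.02,0.8],[-0.56,0.66,0,0,0,0.02,0.8],[-0.7,0.82,0,0,0,0.028,0.8],[-0.787,0.925,0,0,0,0.028,0.8],[-0.787,0.925,0,0,0,0.028,0.8],[-0.787,0.925,0,0,0,0.028,0.8],[-0.787,0.925,0,0,0,0.028,0.8]]])

```text
time_s: 31.15
tcp_pos: [0.4105, -0.2789, 0.1064]
orientation: [-3.141, -0.0, 0.337]
ft_force: [0.1, 0.6, -0.4]
opening: 0.41
gripper_force: 25.0
```

Emit:
apply_moves(increments=[[[0,0,0.15,0,0,0,0.8],[0,0,0.35,0,0,0,0.8],[0,0,0.55,0,0,0,0.8],[0,0,0.75,0,0,0,0.8],[0,0,0.85,0,0,0,0.8],[0,0,0.9,0,0,0,0.8],[0,0,0.925,0,0,0,0.8],[0,0,0.94,0,0,0,0.8],[0,0,0.945,0,0,0,0.8],[0,0,0.945,0,0,0,0.8],[0,0,0.945,0,0,0,0.8]]])

```text
time_s: 32.07
tcp_pos: [0.4102, -0.2805, 0.0127]
orientation: [3.141, -0.001, 0.335]
ft_force: [-0.2, -0.3, -1.2]
opening: 0.411
gripper_force: 25.0
```

Emit:
apply_moves(increments=[[[0,0,0,0,0,0,0.57],[0,0,0,0,0,0,0.5],[0,0,0,0,0,0,0.47],[0,0,0,0,0,0,0.47],[0,0,-0.1,0,0,0,0.47],[0,0,-0.25,0,0,0,0.45],[0,0,-0.5,0,0,0,0.4],[0,0,-0.75,0,0,0,0.3],[0,0,-0.945,0,0,0,0.3],[0,0,-0.945,0,0,0,0.3],[0,0,-0.945,0,0,0,0.3]]])

```text
time_s: 32.98
tcp_pos: [0.4105, -0.2807, 0.1082]
orientation: [3.14, -0.002, 0.335]
ft_force: [-0.5, -0.0, -0.5]
opening: 0.692
gripper_force: 0.0
```

Emit:
apply_moves(increments=[[[0.2,-0.1,-0.1,0,0,0,0.3],[0.5,-0.3,-0.3,0,0,0,0.3],[0.8,-0.6,-0.6,0,0,0,0.3],[0.8,-0.8,-0.8,0,0,0,0.3],[0.8,-0.8,-0.8,0,0,0,0.3],[0.8,-0.8,-0.8,0,0,0,0.3]]])

```text
time_s: 33.48
tcp_pos: [0.4595, -0.1772, 0.1872]
orientation: [3.141, -0.001, 0.338]
ft_force: [0.5, -1.2, -1.4]
opening: 0.698
gripper_force: 0.0
```

```bash
python3 chk.py side scene; ls pics
```

```text
[ 0.4595 -0.1772  0.1872] [179.9602  -0.0706  19.369 ] 0.6975791832038775
side [241. 228.] [418.4  93.9] [61.8 41. ] -3.7 zmax 0.0415
side [315. 253.] [533.7  -2.9] [32.1 32. ] -54.2 zmax 0.0257
side [249. 291.] [422.  -74.7] [72.1 39.6] 11.7 zmax 0.0414
side [392. 300.] [ 632.5 -127.7] [74.3 38. ] 19.0 zmax 0.0415
side [245. 412.] [ 410.3 -280.8] [72.  37.6] 19.6 zmax 0.0414
scene [202. 149.] [ 412.8 -279.6] [71.8 37.1] 20.7 zmax 0.0407
scene [297. 175.] [427.4 -73.8] [67.4 37.1] 13.2 zmax 0.0405
scene [382. 195.] [424.6  94.1] [75.5 36.7] -3.6 zmax 0.0405
scene [313. 222.] [534.   -2.5] [34.8 30.2] 18.6 zmax 0.0253
scene [225. 246.] [ 634.6 -127. ] [72.2 36.5] 19.8 zmax 0.0407
scene0.png
scene_167.png
scene_257.png
scene_334.png
scene_68.png
side0.png
side_167.png
side_257.png
side_334.png
side_68.png
w1.png
w2.png
wrist_167.png
wrist_257.png
wrist_85.png
```

View pics/side_334.png

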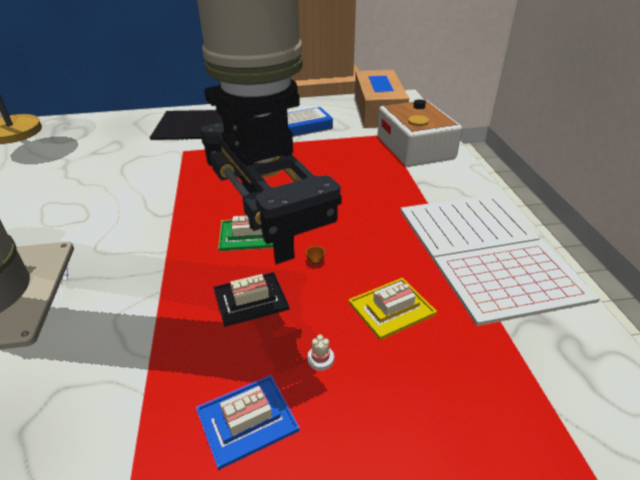

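The side view shows all four casts upright in their own pans: blue (246,412), black (250,292), yellow (393,300) and green (243,228). The dish (315,256) and the molar (320,353) haven't moved, and the arm is clear.

```bash
python3 -c "
from station import arm
print(arm.hand_in())"
```

```text
the job is handed in; nothing more can be done
None
```

All four casts stand upright on the outlines of their matching pans, within about 3 mm and 2° by the final side-camera check (green, partly hidden by the gripper there, by the scene camera); the dish and molar were left in place, and the job was handed in at about 34 s.

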